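# Change over an interlocked valve block

### The arm

A 7-joint arm with a two-finger parallel gripper is mounted at the origin on a cart in front of the work surface, level with it; the furniture and walls round the work are solid. World frame = base frame: x ahead of the robot, y to its left, z up, the work surface at z = 0. Lengths are in m, angles in degrees, forces in N, time in s.
With the tool pointing down it reaches from about 0.35 to 0.775 m from the base axis. Payload 3.1 kg.
Tool frame: the origin (TCP) lies on the centre line of the jaws, within the pads' length; the fingertips stand 17 mm ahead of it and the grasp point (between the pads) lies 2 mm behind it (robot.tip_reach is the distance from the TCP to the fingertips, in m); z points along the fingers, y is the line along which they close (so a half turn about z gives the same grasp; the last joint's range is limited). The gripper opens to 85 mm and grips with 20 to 120 N. Pads are 22 mm wide; open, the fingers measure 114 mm over their backs; the gripper's body (76 mm by 85 mm) begins 54 mm behind the grasp point. The pads swing forward as they close: fully open they stand 13 mm farther back than shut.
Start: joints at [62.011, 17.813, 0.802, 86.603, -0.252, 75.585, -1.558], TCP at [0.238, -0.496, 0.248] pointing down, gripper open.
Joint ranges: [-154.91, 154.91], [-16.99, 109.72], [-72.82, 74.43], [7.12, 147.25], [-82.49, 262.49], [11.32, 116.49], [-174.64, 174.64]. Speed limits (degrees/s): [159.86, 159.86, 180, 180, 180, 180, 180].

### API

Orientations are given as [roll, pitch, yaw] about the fixed x, y, z axes, in that order (R = Rz(yaw) Ry(pitch) Rx(roll)).
In Python, from station import robot, fingers, vision, workorder, recognise gives the robot as it stands. Calls block until the motion is done:
- robot.move_to(position, orientation): joint-space move of the TCP to a pose.
- robot.line_to(position, orientation=None, velocity=0.15, f_stop=None): straight line of the TCP; orientation=None keeps the orientation; velocity is the mean speed in m/s. With f_stop (N) it stops when the force on the tool has changed by that much, and returns True; else False.
- robot.move_j(angles): joint-space move.
- fingers.gripper_to(opening, force=None): opening from 0.0 (shut) to 1.0 (fully open); force is the grip in N (None keeps the last); returns when the fingers have stopped.
- robot.pause(seconds).
- robot.inverse_kinematics(position, orientation): joint angles nearest the present ones, or None.
- vision.grab_frame(name): name is "scene" or "top"; returns the picture (400x640x3 uint8, red, green, blue); there is no depth.
- vision.calibration(name): a dict with "mtx" (3x3 intrinsics, pixels), "k1" (the pictures are not rectified: a ray, as slopes to the right and down, at radius r is drawn at 1 + k1 r^2 times it, then the intrinsics apply), "extrinsics" (4x4, takes a point from world to camera coordinates). Camera axes: x right, y up, looking along -z (the intrinsics and any distortion apply to the point x, -y, -z); pixel columns grow to the right and rows downward; lengths in m; the calibration is good to about 2 mm. A picture is of the moment at which its call begins. calibration takes no time and is no camera call.
A pose or a line that the arm cannot do raises robot.PlanningError and nothing moves.
- workorder.close_job(): hands the job in; it is judged then, once.
Trained networks look in the newest picture that a camera, given by its name, has taken for a name from the list of things; names that differ only in an ending like _2 or _b are one class to them, and where a whole thing is asked for, a point or a joint stands for the part that bears it (a point fixed in the world has none). Each returns a list of dicts, best first, with "p" (0 to 1); they miss things now and then, are a little off and sometimes report something else, mostly with a low value. They report only what shows in the picture. A call takes as long as a camera call.
- recognise(label, camera): "rect" ([centre column, centre row, width, height] in pixels, round what is visible of it).
Readings, each from a call of its own:
- robot.current_time_s(): time.
- robot.current_joint_positions(): joint angles.
- robot.current_dq(): joint speeds.
- robot.current_joint_torque(): joint torques, N m.
- robot.current_tool_pos(): TCP position.
- robot.current_eef_rot(): TCP orientation.
- robot.current_contact_force(): force on the tool from outside, world axes, zero at the start.
- robot.current_torque(): the same for the moment, N m.
- robot.current_finger_gap(): opening from 0.0 (shut) to 1.0 (fully open).
- robot.current_gripper_force(): force on a finger pad.
Only numpy, scipy, OpenCV 4.12 (cv2) and the standard library are available. Lean on these libraries where they do the work, as an engineer would, in place of code of your own. Each camera call takes 0.05 s, during which the arm holds its last target. There are 200 camera calls.

### The job

The grey valve block on the bench has two levers that lock each other. Swing the isolator lever (plain black post) anticlockwise, seen from above, until you feel it come up against its rubber stop; that frees the selector lever (ball grip), which you then swing anticlockwise fully round to its own stop. Be gentle: do not drive a lever hard against its stop or force the selector while it is locked, and leave the dish, the timer and the pen where they are.

Things in the scene. Friction and masses are not known exactly. Their poses are not given: they have to be found in the camera images.
- base_plate: Steel foot plate, 118 (x) x 206 (y) x 6 mm, fixed on the bench, under the valve block (housing 112 x 200 mm, top 44 mm above the bench, brass barbs at its y ends). Origin: on the underside, midway between the lever axes; z up, x away from the robot and y left at yaw 0. It carries both rubber stop buffers (hidden, 40 mm from each lever's axis, 8 N per mm); over 20 N on a buffer is too hard.
- isolator_axis (a point): Turning axis (vertical) of the isolator lever, at the block's top, 46 mm above the bench; 45 mm to +y of the plate's origin. Its frame is the plate's.
- isolator_grip (a point): Centre of the isolator's grip: an upright plain black post, 14 mm diameter, 55 mm from the isolator axis on a flat steel arm (13 mm wide, top 62 mm above the bench). Take or push it from 65 to 98 mm above the bench; this point is 76 mm above it. 10 N here beyond friction is 14 N on the buffer and turns the lever 0.04 rad past first touch.
- isolator (a joint): Isolator lever angle, rad, growing anticlockwise from above; at 0 it points 30 deg anticlockwise from the plate's +x. Starts at 0 to 0.2. Its stop comes somewhere from 0.75 to 2.05: the lever sits on its hidden spindle at an angle that differs each time, so it must be felt. Friction up to 2 N at the grip; stays where left. The selector is free only with the isolator at its stop (within 0.05).
- selector_axis (a point): Turning axis (vertical) of the selector lever, at the block's top, 46 mm above the bench; 45 mm to -y of the plate's origin.
- selector_grip (a point): Centre of the selector's grip: an upright round steel stem, 12 mm diameter, with a black 20 mm ball on top (ball centre 92 mm above the bench), 55 mm from the selector axis on a like steel arm (top at 62 mm). This point is on the stem, 74 mm above the bench.
- selector (a joint): Selector lever angle, rad, growing anticlockwise from above; at 0 it points 235 deg anticlockwise from the plate's +x (to the right and toward the robot). Starts at 0 to 0.04; while locked it is blocked at about 0.1; freed, it meets its rubber stop at 0.87. Friction up to 3 N at the grip; stays where left. Over 20 N against the interlock is too hard.
- dish: Loose petri dish, 60 mm diameter, 14 mm high, on the bench to the right (-y) of the block; a bystander. Origin: centre of its underside.
- lab_timer: Loose small white bench timer, 70 x 62 x 18 mm, on the bench to the left (+y) of the block; a bystander. Origin: centre of its underside.
- green_pen: Loose green pen, 145 mm long, 9 mm high, on the bench in front of the block; a bystander. Origin: centre of its underside.

How it is judged (in metres and radians):
On the way, in this order (a step that is already met when the one before it is completed fails the run):
1. the isolator is swung round while the selector is still in its locked place (value of joint isolator above 0.6 rad and value of joint selector below 0.2 rad), for 0.2 s.
2. the selector is swung round to its stop (value of joint selector above 0.8 rad), for 0.2 s.
At the end, for the whole second after the job is handed in: The selector lever rests at its stop (joint above 0.80; the stop is at 0.87), the isolator lever is still swung round (joint above 0.6), and both are at rest (value of joint selector above 0.8 rad and value of joint isolator above 0.6 rad and velocity of joint each of selector, isolator below 0.05 rad/s); the robot touches nothing.
It fails at once if a lever was driven against its stop with more than 20 N (contact force between base_plate and isolator above 20 N or contact force between base_plate and selector above 20 N).
It fails at once if the selector was forced against the interlock with more than 20 N (contact force between isolator and selector above 20 N).
It fails at once if the dish, the timer or the pen was moved by more than 2 cm (distance of any of dish, lab_timer, green_pen from where it was at the start of the episode above 0.02 m).
It also fails if it takes over 72 s, if anything falls off the work surface, if the arm or the gripper's body presses on something with over 40 N, if the wrist force passes 120 N, or if a joint passes its speed limit or range.

## Working session

There is one attempt and no reset: what is moved stays moved. The work goes in short steps, each a Python script; the robot and the scene stay as the last script left them, time stands still between calls to the robot, and variables do not carry over. Pictures are saved under pics/ and viewed, at most 10 in all, crops included, and the job is handed in when it is done.

```bash
mkdir -p pics; ls
python3 - <<'E'
from station import robot, fingers, vision, workorder, recognise
import cv2
for c in("scene","top"):
    im=vision.grab_frame(c); cv2.imwrite(f"pics/{c}0.png",im[:,:,::-1])
    k=vision.calibration(c);print(c,k)
    for l in["base_plate","isolator_grip","selector_grip","isolator","selector","dish","lab_timer","green_pen","isolator_axis"]:
        try:print(l,[(([round(x) for x in d["rect"]]),round(d["p"],2)) for d in recognise(l,c)[:2]])
        except Exception as e:print(l,e)
print(robot.current_time_s())
E
```

```text
pics
scene {'mtx': array([[429.24657045,   0.        , 316.20115349],
       [  0.        , 429.24657045, 195.88982538],
       [  0.        ,   0.        ,   1.        ]]), 'k1': -0.08144497880487654, 'extrinsics': array([[ 0.49258237, -0.87017124,  0.01283098, -0.1812965 ],
       [ 0.50958755,  0.30035395,  0.80629277, -0.30529934],
       [-0.70546661, -0.39062709,  0.59137749, -0.72932237],
       [ 0.        ,  0.        ,  0.        ,  1.        ]])}
base_plate [([409, 264, 88, 42], 0.61)]
isolator_grip [([395, 213, 7, 37], 0.59)]
selector_grip [([441, 249, 28, 26], 0.55)]
isolator [([394, 210, 15, 37], 0.61)]
selector [([438, 244, 30, 28], 0.72)]
dish [([485, 282, 33, 26], 0.63)]
lab_timer [([337, 220, 34, 26], 0.58)]
green_pen [([391, 278, 57, 31], 0.64)]
isolator_axis [([401, 265, 80, 36], 0.65)]
top {'mtx': array([[389.58562947,   0.        , 325.0300109 ],
       [  0.        , 389.58562947, 200.69014133],
       [  0.        ,   0.        ,   1.        ]]), 'k1': -0.06793059754645969, 'extrinsics': array([[-0.01234102, -0.99987717,  0.0096611 ,  0.06498163],
       [ 0.99737804, -0.01162001,  0.07142844, -0.44270227],
       [-0.0713074 ,  0.01051727,  0.99739894, -1.14896824],
       [ 0.        ,  0.        ,  0.        ,  1.        ]])}
base_plate []
isolator_grip [([394, 180, 17, 24], 0.61)]
selector_grip [([436, 198, 25, 15], 0.75), ([467, 196, 22, 18], 0.67)]
isolator [([436, 197, 24, 16], 0.58)]
selector [([435, 195, 26, 20], 0.67)]
dish [([468, 197, 23, 16], 0.79), ([345, 188, 21, 22], 0.31)]
lab_timer [([344, 188, 21, 22], 0.59)]
green_pen []
isolator_axis [([372, 205, -3, 4], 0.66)]
1.0
```

Run:
```python
import cv2
a=cv2.imread("pics/scene0.png")[160:320,300:520]; b=cv2.imread("pics/top0.png")[130:260,310:510]
cv2.imwrite("pics/s1.png",cv2.resize(a,None,fx=3.6,fy=3.6,interpolation=cv2.INTER_CUBIC))
cv2.imwrite("pics/t1.png",cv2.resize(b,None,fx=4,fy=4,interpolation=cv2.INTER_CUBIC))
```

```text
(no output)
```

View pics/s1.png

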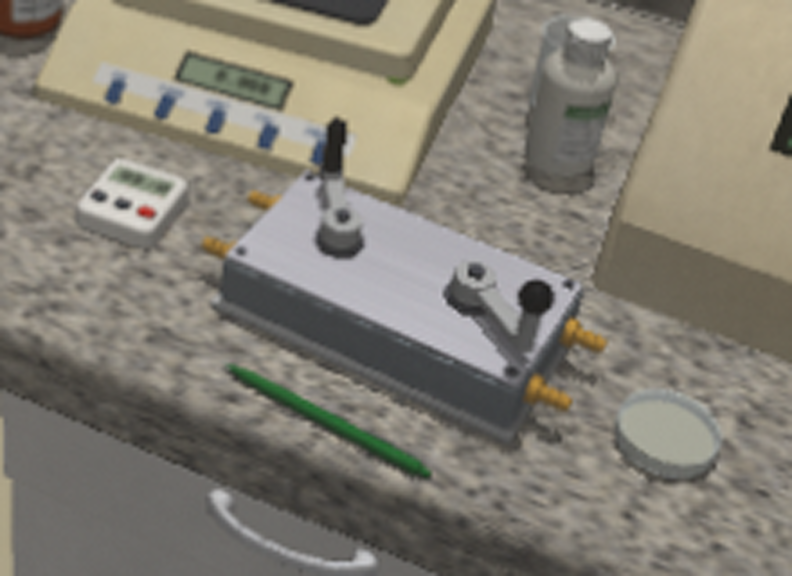

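View pics/t1.png

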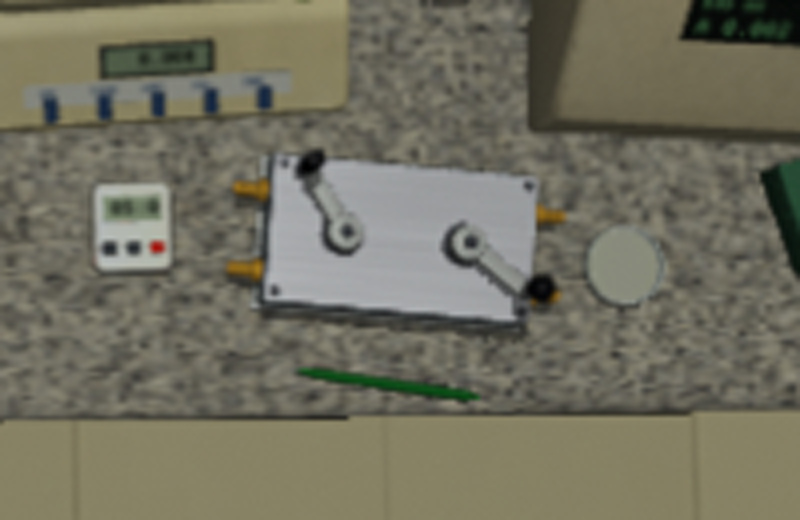

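The scene crop shows the isolator post (338,124), its hub (343,216), the selector hub (476,272) and the ball (536,297). The top crop shows the post (313,158), hubs (346,231) and (470,241), and the ball (541,289). The timer, pen and dish are clear of the levers. Next I fit the plate pose and triangulate these points.

```bash
cat > cam.py <<'E'
import numpy as np
from scipy.optimize import least_squares
from station import vision
K={c:vision.calibration(c) for c in("scene","top")}
def proj(c,p):
    k=K[c];q=k["extrinsics"]@np.append(p,1);u=np.array([q[0],-q[1]])/-q[2]
    u=u*(1+k["k1"]*(u@u));return k["mtx"][[0,1],[0,1]]*u+k["mtx"][:2,2]
def tri(s,t):
    r=least_squares(lambda p:np.r_[proj("scene",p)-s,proj("top",p)-t],[.45,-.1,.05]);return r.x,np.abs(r.fun).max()
S=lambda x,y:np.array([300+x/3.6,160+y/3.6])
T=lambda x,y:np.array([310+x/4,130+y/4])
E
python3 - <<'E'
from cam import *
np.set_printoptions(precision=4,suppress=True)
P=dict(post=(S(338,124),T(313,158)),ihub=(S(343,216),T(346,231)),shub=(S(476,272),T(470,241)),ball=(S(536,297),T(541,289)),
 button=(S(322,148),T(265,97)),balcorner=(S(405,190),T(347,107)),TL=(S(310,172),T(273,155)),TR=(S(580,290),T(537,173)),BL=(S(223,268),T(263,303)),BR=(S(517,393),T(525,318)))
X={n:tri(*v) for n,v in P.items()}
for n,v in X.items():print(n,*v)
def model(q):
    x,y,w,a,b=q;R=np.array([[np.cos(w),-np.sin(w)],[np.sin(w),np.cos(w)]])
    L=lambda u,v,z:np.append(R@[u,v]+[x,y],z)
    i=np.radians(30)+a;s=np.radians(235)+b
    return dict(post=L(.055*np.cos(i),.045+.055*np.sin(i),.096),ihub=L(0,.045,.063),shub=L(0,-.045,.063),
      ball=L(.055*np.cos(s),-.045+.055*np.sin(s),.092),TL=L(.056,.1,.044),TR=L(.056,-.1,.044),BL=L(-.056,.1,.044),BR=L(-.056,-.1,.044))
def res(q):
    m=model(q);return np.concatenate([np.r_[proj("scene",m[n])-P[n][0],proj("top",m[n])-P[n][1]] for n in m])
r=least_squares(res,[.45,-.1,0,.1,0],loss="soft_l1")
print(r.x,"res");print(res(r.x).reshape(-1,4))
for n,v in model(r.x).items():print(n,v)
from station import robot
print(robot.tip_reach,robot.current_contact_force(),robot.current_eef_rot())
E
```

```text
post [ 0.5235 -0.1182  0.096 ] 0.0217744290125097
ihub [ 0.4744 -0.1452  0.0653] 0.2974195333300713
shub [ 0.4661 -0.2348  0.0646] 0.4870072165663828
ball [ 0.429  -0.2766  0.0926] 0.5081492349264636
button [ 0.579  -0.0938  0.0314] 0.30733523818116737
balcorner [ 0.5729 -0.1576  0.0234] 0.008313647271734226
TL [ 0.5348 -0.0995  0.0416] 0.4518507697066525
TR [ 0.5185 -0.293   0.0354] 1.169159587627746
BL [ 0.4247 -0.088   0.0344] 0.44936251282808826
BR [ 0.4112 -0.2824  0.0341] 0.5932387486786297
[ 0.4702 -0.1903 -0.1008  0.0891 -0.0059] res
[[-0.0034  0.2228  0.1558  0.2748]
 [ 0.3     0.7206 -0.3542  0.1316]
 [ 0.3007  0.6389 -0.559   0.4288]
 [ 0.3369 -0.0076 -0.6304  0.0563]
 [-1.3091 -1.3591 -0.4773 -0.7284]
 [ 2.5077 -1.9753  0.5427  0.9605]
 [-0.4433 -3.6054 -0.9601  0.128 ]
 [ 1.2716 -1.0771  1.087   2.3974]]
post [ 0.5227 -0.1186  0.096 ]
ihub [ 0.4747 -0.1455  0.063 ]
shub [ 0.4657 -0.235   0.063 ]
ball [ 0.4295 -0.2765  0.092 ]
TL [ 0.536  -0.0964  0.044 ]
TR [ 0.5158 -0.2954  0.044 ]
BL [ 0.4245 -0.0851  0.044 ]
BR [ 0.4044 -0.2841  0.044 ]
0.017 [ 0.0505  0.1207 -0.2324] [179.9949   0.0026  25.6032]
```

```bash
cat > arc.py <<'E'
import numpy as np
from station import robot, fingers
IH=np.array([.4746,-.1454]); SH=np.array([.4659,-.2349]); R=.055; Z=.085
def pose(h,th,z=Z,flip=0):
    return [*(h+R*np.array([np.cos(th),np.sin(th)])),z],[180,0,(np.degrees(th)-flip+180)%360-180]
def ft(th):   # resistance against anticlockwise motion
    return float(-np.asarray(robot.current_contact_force())[:2]@[-np.sin(th),np.cos(th)])
def swing(h,th,end,flip,fmax,step=.06,v=.03,f_stop=4):
    f0=ft(th)
    while th<end:
        th=min(th+step,end)
        hit=robot.line_to(*pose(h,th,flip=flip),velocity=v,f_stop=f_stop)
        p=np.array(robot.current_tool_pos())[:2]-h; a=float(np.arctan2(p[1],p[0])); a+=2*np.pi*round((th-a)/(2*np.pi))
        f=ft(a)-f0; print(f"{th:.3f} {a:.3f} f={f:.2f} {'HIT' if hit else ''}")
        if hit or f>fmax: return a
    return th
E
python3 - <<'E'
from arc import *
for fl in(0,180):
  for h,a,b in((IH,.51,2.5),(SH,4.0,4.95)):
    print(fl,[ (None if q is None else np.round([q[0],q[3],q[5],q[6]]).tolist()) for q in (robot.inverse_kinematics(*pose(h,t,z,fl)) for t in np.linspace(a,b,4) for z in (Z,.15))])
E
```

```text
0 [[26.0, 101.0, 55.0, -59.0], [25.0, 97.0, 63.0, -56.0], [30.0, 105.0, 54.0, -26.0], [30.0, 101.0, 62.0, -23.0], [34.0, 111.0, 52.0, 12.0], [36.0, 106.0, 60.0, 15.0], [38.0, 114.0, 51.0, 55.0], [39.0, 110.0, 59.0, 58.0]]
0 [[75.0, 104.0, 62.0, 139.0], [75.0, 100.0, 68.0, 145.0], [21.0, 103.0, 54.0, -166.0], [22.0, 99.0, 62.0, -168.0], [22.0, 100.0, 54.0, -149.0], [23.0, 96.0, 63.0, -151.0], [24.0, 98.0, 55.0, -134.0], [25.0, 94.0, 63.0, -135.0]]
180 [[53.0, 100.0, 65.0, 98.0], [54.0, 96.0, 70.0, 104.0], [53.0, 105.0, 62.0, 135.0], [54.0, 100.0, 67.0, 141.0], [15.0, 111.0, 50.0, -158.0], [18.0, 107.0, 60.0, -158.0], [22.0, 115.0, 50.0, -118.0], [24.0, 110.0, 59.0, -117.0]]
180 [[40.0, 105.0, 53.0, -15.0], [40.0, 101.0, 61.0, -14.0], [42.0, 102.0, 54.0, 2.0], [42.0, 98.0, 62.0, 3.0], [43.0, 99.0, 55.0, 18.0], [43.0, 95.0, 63.0, 20.0], [43.0, 97.0, 56.0, 34.0], [44.0, 93.0, 64.0, 35.0]]
```

Isolator with flip 0, selector with flip 180.

Run:
```python
from arc import *
th=.511
fingers.gripper_to(.36,20)
robot.move_to(*pose(IH,th,.2)); 
print("descend hit",robot.line_to(*pose(IH,th),velocity=.08,f_stop=5),robot.current_tool_pos())
if robot.current_tool_pos()[2]<.087:
    fingers.gripper_to(.26,20)
    print(robot.current_finger_gap(),robot.current_gripper_force(),robot.current_contact_force())
    print(swing(IH,th,th+.5,0,5))
print(robot.current_time_s())
```

```text
descend hit False [ 0.52308131 -0.11858642  0.08557806]
0.26363283823236694 0.0 [ 0.25239725 -1.25494186  0.02756942]
0.571 0.573 f=-1.57 
0.631 0.624 f=-0.73 
0.691 0.683 f=-0.22 
0.751 0.749 f=-0.72 
0.811 0.811 f=-1.09 
0.871 0.873 f=-0.62 
0.931 0.933 f=-0.57 
0.991 0.994 f=-0.71 
1.011 1.009 f=1.56 
1.0110000000000001
7.4583
```

Run:
```python
from arc import *
print(swing(IH,1.011,2.75,0,4.5))
for _ in range(4):
    robot.pause(.1);p=np.array(robot.current_tool_pos());a=np.arctan2(*(p[:2]-IH)[::-1]);print(a,ft(a),robot.current_contact_force())
print(robot.current_time_s())
```

```text
1.071 1.077 f=-1.56 
1.131 1.137 f=-2.01 
1.191 1.196 f=-1.75 
1.251 1.255 f=-2.47 
1.311 1.314 f=-1.18 
1.371 1.373 f=-1.90 
1.431 1.433 f=-2.31 
1.491 1.493 f=-1.45 
1.551 1.552 f=-1.46 
1.611 1.613 f=-2.81 
1.671 1.638 f=-1.41 HIT
1.637643398768704
1.6380346133992836 1.6043349732663823 [1.597289   0.15858975 0.57324744]
1.6386054466343036 1.5053375912062044 [ 1.60677548 -1.44258189 -0.07354871]
1.638414004725857 3.075074957084915 [3.07887161 0.04794105 0.76698574]
1.6386924197018706 1.9835689813151918 [ 2.05632856 -1.00261998  1.41038313]
10.65
```

```bash
cat >> arc.py <<'E'
def avg(th,n=6):
    v=[]
    for _ in range(n): robot.pause(.03); v.append(ft(th))
    return float(np.mean(v))
def creep(h,th,flip,ftarget,dmax,step=.008):
    e=th+dmax; fs=[]
    while th<e:
        th+=step; robot.line_to(*pose(h,th,flip=flip),velocity=.02,f_stop=6); f=avg(th); fs.append(round(f,2))
        if f>ftarget: break
    print(th,fs,"t",robot.current_time_s()); return th
E
python3 - <<'E'
from arc import *
print(avg(1.638)); creep(IH,1.638,0,6.5,.12)
E
```

```text
3.4059046367765053
1.678 [4.2, 5.02, 5.68, 6.04, 6.98] t 13.1
```

Run:
```python
from arc import *
from station import vision
import cv2
robot.line_to(*pose(IH,1.60,flip=0),velocity=.03); print(avg(1.6),robot.current_contact_force())
robot.line_to(*pose(IH,1.60,.16),velocity=.12)
robot.move_to(*pose(SH,4.00,.2,180))
im=vision.grab_frame("scene");print(robot.current_time_s())
cv2.imwrite("pics/s2.png",cv2.resize(im[160:320,300:520,::-1],None,fx=3.6,fy=3.6,interpolation=cv2.INTER_CUBIC))
im=vision.grab_frame("top")
cv2.imwrite("pics/t2.png",cv2.resize(im[130:260,310:510,::-1],None,fx=4,fy=4,interpolation=cv2.INTER_CUBIC))
```

```text
0.04317967746608276 [-0.0426686  -0.22345443  0.25231155]
15.2167
```

View pics/s2.png

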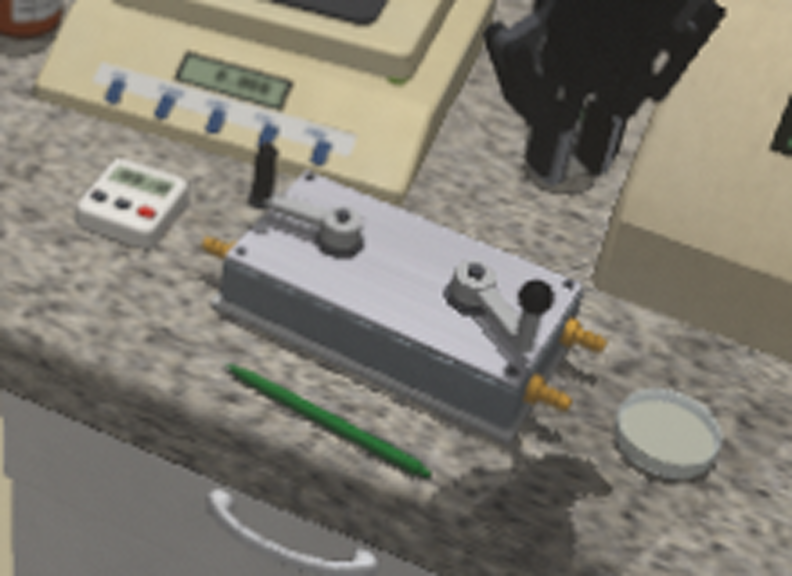

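View pics/t2.png

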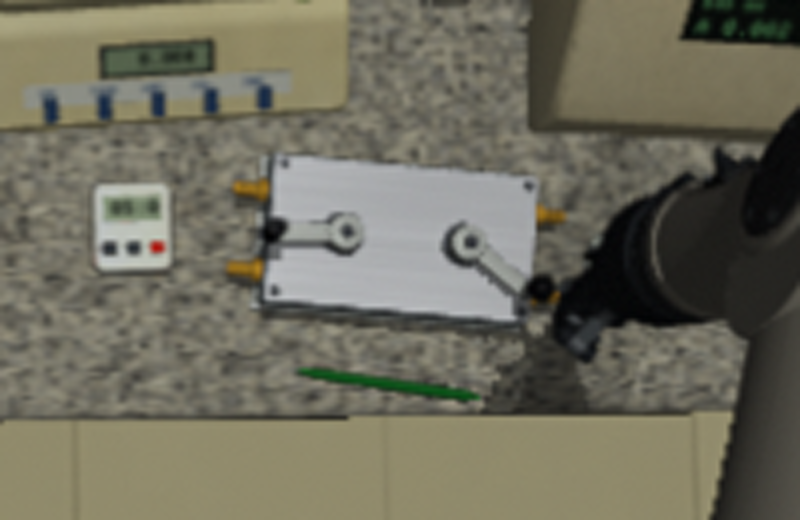

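The isolator post has swung to the left, at top crop (273,231) and scene crop (263,172). The ball is unmoved and the bystanders are in place. The force rise and free back-off show it at its stop. Selector next.

Run:
```python
from arc import *
th=3.994
fingers.gripper_to(.46,20)
robot.move_to(*pose(SH,th,.16,180))
print("descend hit",robot.line_to(*pose(SH,th,flip=180),velocity=.06,f_stop=5),robot.current_tool_pos())
if robot.current_tool_pos()[2]<.087:
    fingers.gripper_to(.3,20)
    print(robot.current_finger_gap(),robot.current_gripper_force(),avg(th))
    a=swing(SH,th,th+1.0,180,5.5,f_stop=5)
    print(a,avg(a))
print(robot.current_time_s())
```

```text
descend hit False [ 0.43005745 -0.27650473  0.08543593]
0.29834981761864876 0.0 -0.0728461545004792
4.054 4.053 f=-0.20 
4.114 4.101 f=2.03 
4.174 4.167 f=2.16 
4.234 4.231 f=1.03 
4.294 4.294 f=0.68 
4.354 4.355 f=1.64 
4.414 4.414 f=0.75 
4.474 4.474 f=1.19 
4.534 4.534 f=1.65 
4.594 4.594 f=0.94 
4.654 4.654 f=0.96 
4.714 4.714 f=1.03 
4.774 4.774 f=1.42 
4.834 4.834 f=0.75 
4.894 4.894 f=1.40 
4.954 4.954 f=1.12 
4.994 4.973 f=4.66 
4.994 4.883417283098296
22.325
```

Run:
```python
from arc import *
from station import vision
import cv2
a=creep(SH,4.994,180,6.5,.03)
robot.pause(.3)
robot.line_to(*pose(SH,a-.075,flip=180),velocity=.03); print(avg(a))
robot.line_to(*pose(SH,a-.075,.2,180),velocity=.12)
robot.move_to([.3,-.42,.25],[180,0,60])
for c,(x,y,s) in dict(scene=(300,160,3.6),top=(310,130,4)).items():
    im=vision.grab_frame(c)
    cv2.imwrite(f"pics/{c}3.png",cv2.resize(im[y:y+(160 if c=='scene' else 130),x:x+(220 if c=='scene' else 200),::-1],None,fx=s,fy=s,interpolation=cv2.INTER_CUBIC))
print(robot.current_time_s())
```

```text
5.018 [5.79, 6.11, 6.54] t 23.675
0.9041447940929332
26.575
```

View pics/top3.png

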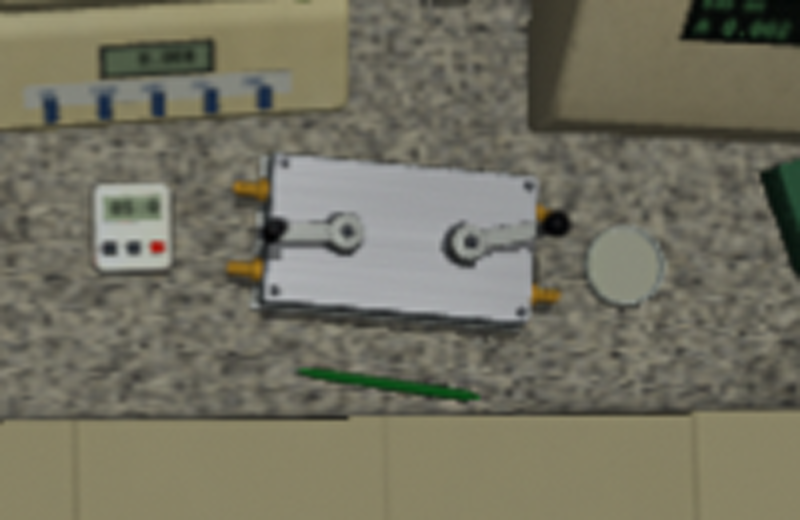

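View pics/scene3.png

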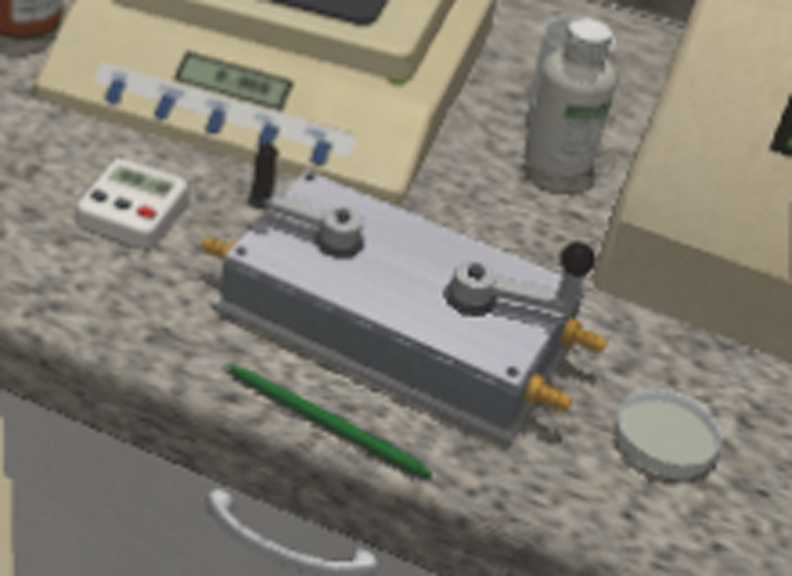

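The ball is now at top crop (557,222) and scene crop (577,259), and the bystanders have not moved. I check the selector angle before handing in.

Run:
```python
from cam import *
from station import workorder
x,e=tri(S(577,259),T(557,222)); a=np.arctan2(x[1]+.2349,x[0]-.4659)+2*np.pi-3.994
print(x,e,a)
if a>.82: print(workorder.close_job())
```

```text
[ 0.47605609 -0.28917245  0.09128566] 0.8659691356357939 0.90338105751739
the job is handed in; nothing more can be done
None
```

The job is handed in: I swung the isolator to its felt stop, then the selector to its stop (about 0.90 rad from the pictures, stop at 0.87), with at most about 7 N measured at either grip; the dish, timer and pen look unmoved, and the work took about 27 s of the 72 s allowed.

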